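Load the rear badge into the badge encoder

ROBOT

A 7-joint arm with a two-finger parallel gripper is mounted at the origin on a cart in front of the work surface, level with it; the furniture and walls round the work are solid. World frame = base frame: x ahead of the robot, y to its left, z up, the work surface at z = 0. Lengths are in mm, angles in rad, forces in N, time in s.
With the tool pointing down it reaches from about 350 to 900 mm from the base axis. Payload 8.1 kg.
Tool frame: the origin (TCP) lies at the very end of the fingers, on their centre line; the grasp point (between the pads) lies 19 mm behind it; z points along the fingers, y is the line along which they close (so a half turn about z gives the same grasp; the last joint's range is limited). The gripper opens to 85 mm and grips with 20 to 120 N. Pads are 22 mm wide; open, the fingers measure 114 mm over their backs; the gripper's body (76 mm by 85 mm) begins 54 mm behind the grasp point. The pads swing forward as they close: fully open they stand 13 mm farther back than shut.
Start: joints at [-1.274, 0.434, 0.025, 1.573, -0.012, 1.134, -0.075], TCP at [243.299, 575.714, 231.323] pointing down, gripper open.
Joint ranges: [-2.62, 2.62], [-0.44, 2.09], [-1.27, 1.32], [0.08, 2.57], [-1.32, 4.46], [0.12, 2], [-2.74, 2.74]. Speed limits (rad/s): [2.22, 2.22, 3.01, 3.01, 3.14, 3.14, 3.14].

INTERFACE

Orientations are given as a unit quaternion [w, x, y, z].
In Python, from plant import sensors, vision, ctrl gives the robot as it stands.
- The arm moves only by the shell command python3 -m pendant 'ROWS' [OPENING]. ROWS is JSON, a list that holds one entry, the list of rows, each a list of 6 numbers: the shift along the tool's x, y, z in cm, then the turn, a rotation vector about the tool's x, y, z in rad. In form: [[[x, y, z, rx, ry, rz], ...]]. A call has exactly 10 rows; each row is the pose to reach, as a shift and turn from the pose commanded when the call began, along the tool's axes at that moment; what a row does not reach only later rows make up. A row lasts 1/10 s, in which the tool goes at most 50 mm and 8.59 degrees, less where a joint would pass 70% of its speed; a pose out of reach is approached as far as the arm can. A call with a gripper value outside its range is refused whole. OPENING is the closure in counts, from 0 (fully open) to 255 (shut), set as the call begins (- or left out, the last holds). The fingers move at their own pace and stop on an object; the grip force is fixed at half the most. Time passes only in rows, so rows that repeat a pose let the fingers close, or fill a call up. It gives the time, the measured TCP pose, the force, the opening and the grip force at its end, in the units of the state.
- sensors.sense(): the state, without advancing time (a new reading comes with each control period).
- vision.read_camera(name): name is "scene" or "side" or "wrist"; returns the picture (420x560x3 uint8, red, green, blue); there is no depth.
- vision.camera_params(name): a dict with "mtx" (3x3 intrinsics, pixels), "origin" and "orientation" of the camera in the world; the wrist camera has in their place "T_tool_cam" (4x4, takes a point from camera to tool coordinates, whose origin is the TCP and whose axes are the flange's). Camera axes: x right, y down, z forward; pixel columns grow to the right and rows downward; lengths in mm; the calibration is good to about 2 mm. The wrist camera is an equidistant fisheye: a pixel r from the principal point sees the ray r / f radians off the axis. A picture is of the moment at which its call begins: read the wrist's pose just before it. camera_params takes no time and is no camera call.
- ctrl.close_job(): hands the job in; it is judged then, once.
The state is a dict: "time_s": time; "joint_positions": joint angles; "joint_velocities": joint speeds; "joint_torque": joint torques, N m; "ee_pos": TCP position; "ee_rot": TCP orientation; "contact_force": force on the tool from outside, world axes, zero at the start; "ft_torque": the same for the moment, N m; "opening": finger opening in mm; "gripper_force": force on a finger pad.
Only numpy, scipy, OpenCV 4.12 (cv2) and the standard library are available. Lean on these libraries where they do the work, as an engineer would, in place of code of your own. Each camera call takes 0.05 s, during which the arm holds its last target. There are 200 camera calls.

TASK

Two hook stands are on the desk: one is crowded with badges, the other is spare and empty. The rearmost badge, nearest the post of the crowded hook, has to be encoded: hang all the badges in front of it on the spare hook, stand the rear badge upright with its lower edge fully down in the slot inside the badge encoder (its sliding cover has to be pushed back first), and slide the cover fully shut over it. Leave the mug, the tape roll and the sticky notes where they are.

Things in the scene. Friction and masses are not known exactly. Their poses are not given: they have to be found in the camera images.
- stand_full: crowded stand, fixed steel hook stand: foot 140 x 110 x 10, post 14 thick, 173 high, one level prong 6 thick, axis 165 high, running 146 from the post along the stand's -x (to the robot); its upturned tip ends 157 out and 10 above the prong's top. Origin on the desk under the post. Badges hang 35, 65, 95, 125 from the post axis; the rear one at 35, one of the others may be absent.
- stand_spare: empty spare stand, fixed steel hook stand: foot 140 x 110 x 10, post 14 thick, 173 high, one level prong 6 thick, axis 165 high, running 146 from the post along the stand's -x (to the robot); its upturned tip ends 157 out and 10 above the prong's top. Origin on the desk under the post. 
- stand_spare_prong (a point): root of the spare stand's prong: where its axis meets the post axis, 165 above the desk; axes as the stand's (the prong runs along -x)
- badge_rear: Badge to encode, hangs rearmost. White flat plate 92 tall (z), 8 thick (x), 60 g: lower part 60 wide (y), 46 tall; above it a tab 40 wide with a through window (along x) 20 wide, from 50 to 80 above the bottom. Same front and back. Origin: middle of the bottom edge. Hangs with the window's upper edge on the prong; can be pinched from above across the 40 mm tab.
- badge_rear_hole (a point): centre of the window of badge_rear, 65 above its bottom edge
- badge_front1: A badge in front (may be absent). White flat plate 92 tall (z), 8 thick (x), 60 g: lower part 60 wide (y), 46 tall; above it a tab 40 wide with a through window (along x) 20 wide, from 50 to 80 above the bottom. Same front and back. Origin: middle of the bottom edge. Hangs with the window's upper edge on the prong; can be pinched from above across the 40 mm tab.
- badge_front2: A badge in front (may be absent). White flat plate 92 tall (z), 8 thick (x), 60 g: lower part 60 wide (y), 46 tall; above it a tab 40 wide with a through window (along x) 20 wide, from 50 to 80 above the bottom. Same front and back. Origin: middle of the bottom edge. Hangs with the window's upper edge on the prong; can be pinched from above across the 40 mm tab.
- badge_front3: A badge in front (may be absent). White flat plate 92 tall (z), 8 thick (x), 60 g: lower part 60 wide (y), 46 tall; above it a tab 40 wide with a through window (along x) 20 wide, from 50 to 80 above the bottom. Same front and back. Origin: middle of the bottom edge. Hangs with the window's upper edge on the prong; can be pinched from above across the 40 mm tab.
- badge_front1_hole (a point): centre of the window of badge_front1, 65 above its bottom edge; 12 below the prong's axis when it hangs
- badge_front2_hole (a point): centre of the window of badge_front2, 65 above its bottom edge; 12 below the prong's axis when it hangs
- badge_front3_hole (a point): centre of the window of badge_front3, 65 above its bottom edge; 12 below the prong's axis when it hangs
- encoder: white box loose on the desk, 2 kg, 210 (x) x 150 (y) x 105 high. Front part: open well, inside x -47 to 45, y -67 to 67; behind it (x 45 to 155) a closed deck 105 high. In the well a black block 50 x 90 x 40 high with the badge slot; above it 134 x 92 of free room for fingers. Origin: underside below the slot's centre; x away from the robot (cover opens that way), z up
- encoder_slot (a point): centre of the slot's floor, 10 above the encoder's underside; axes as the encoder's. The slot is 12 wide (x), 66 long (y), 30 deep, its mouth chamfered by 6. The badge stands in it upright, 8 mm thickness along x, bottom on the floor; its top is then at 102, just under the cover
- cover (a joint): slide of the encoder's cover, m: 0 = shut over the well (cover centred over the slot), 0.105 = fully open, pushed back along the encoder's +x over the deck. About 1.2 N of friction, stays where it is left; starts shut or up to 0.025 open
- cover_rib (a point): middle of the top of the cover's grip rib, 139 above the encoder's underside, over the slot's centre when shut; moves with the cover. Rib 14 thick (x), 70 long (y), 27 above the cover plate (104 x 138 x 5, top at 112)
- mug_2: cream mug with a handle, 78 x 116 x 101, bystander; origin at the underside
- tape_roll: roll of brown tape lying flat, 93 x 91 x 48, bystander; origin at the underside
- sticky_notes: pad of sticky notes, 75 x 75 x 21, bystander; origin at the underside

How it is judged:
By the outcome, as a careful person would: the job done as asked, in the order asked, and still so for the second after the job is handed in, with the robot touching nothing.
Of badge_front1, badge_front2, badge_front3 only 2 to 3 are there at a start; the rules pass over those that are not, and their reading is None.
At some moment in a run one of encoder may be knocked a few centimetres aside while the robot is not near it.
It also fails if it takes over 192 s, if anything falls off the work surface, if the arm or the gripper's body presses on something with over 40 N, if the wrist force passes 120 N, or if a joint passes its speed limit or range.

## Working session

There is one attempt and no reset: what is moved stays moved. The work goes in short steps, Python scripts to look and compute and a shell command to move; the robot and the scene stay as the last step left them, time stands still between calls to the robot, and variables do not carry over. Pictures are saved under pics/ and viewed, at most 14 in all, crops included, and the job is handed in when it is done.

```bash
ls; mkdir -p pics
python3 - <<'E'
from plant import sensors, vision
import cv2,numpy as np
s=sensors.sense(); print({k:np.round(v,3).tolist() for k,v in s.items()})
a=[]
for n in ["scene","side"]:
    im=vision.read_camera(n); p=vision.camera_params(n); print(n,{k:np.round(v,3).tolist() for k,v in p.items()})
    cv2.imwrite(f"pics/{n}0.png",im[:,:,::-1])
im=vision.read_camera("wrist");cv2.imwrite("pics/wrist0.png",im[:,:,::-1])
print({k:np.round(v,3).tolist() for k,v in vision.camera_params("wrist").items()})
E
```

```text
pics
{'time_s': 0.0, 'joint_positions': [-1.274, 0.435, 0.025, 1.574, -0.012, 1.134, -0.075], 'joint_velocities': [0.0, -0.0, -0.001, -0.0, 0.002, 0.0, 0.001], 'joint_torque': [0.0, -67.047, 1.026, -31.621, 0.016, 0.013, -0.0], 'ee_pos': [243.119, 575.204, 230.506], 'ee_rot': [-0.0, 0.199, 0.98, -0.001], 'contact_force': [-0.174, -0.644, 0.184], 'ft_torque': [-0.033, -0.006, 0.064], 'gripper_force': 0.0, 'opening': 85.444}
scene {'mtx': [[437.118, 0.0, 277.001], [0.0, 437.118, 203.943], [0.0, 0.0, 1.0]], 'origin': [-21.133, -620.747, 998.772], 'orientation': [-0.322, 0.867, -0.36, 0.125]}
side {'mtx': [[538.183, 0.0, 274.742], [0.0, 538.183, 214.217], [0.0, 0.0, 1.0]], 'origin': [64.465, -940.069, 932.99], 'orientation': [-0.407, 0.886, -0.199, 0.098]}
{'mtx': [[325.192, 0.0, 280.545], [0.0, 325.192, 207.949], [0.0, 0.0, 1.0]], 'T_tool_cam': [[-0.0, -0.958, -0.287, 73.614], [1.0, -0.0, 0.001, -0.43], [-0.001, -0.287, 0.958, -142.661], [0.0, 0.0, 0.0, 1.0]]}
```

View pics/scene0.png

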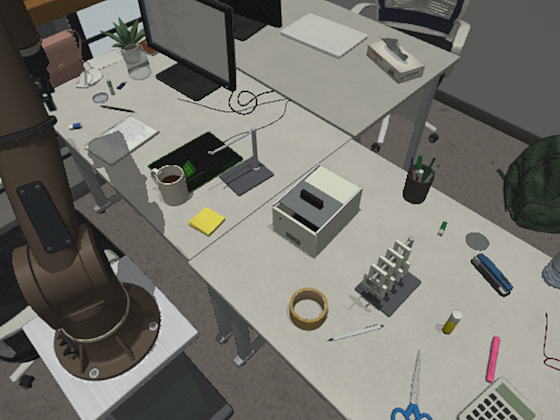

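View pics/side0.png

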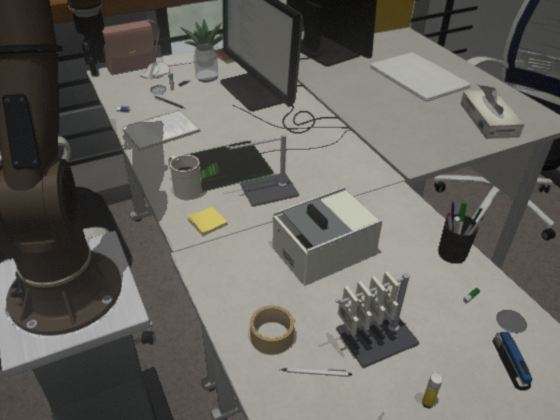

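The crowded stand is at scene (390,285) / side (375,335), the encoder at scene (317,210) / side (325,235), and the spare stand at scene (248,175) / side (270,190). I'll zoom in for pixel picks.

Run:
```python
import cv2,numpy as np
a=cv2.imread("pics/scene0.png");b=cv2.imread("pics/side0.png")
def c(im,x,y,w,h,k):
    o=cv2.resize(im[y:y+h,x:x+w],None,fx=k,fy=k,interpolation=cv2.INTER_CUBIC)
    for i in range(0,w,10):
        cv2.line(o,(i*k,0),(i*k,6 if i%50 else 14),(0,0,255),1)
    for j in range(0,h,10):
        cv2.line(o,(0,j*k),(6 if j%50 else 14,j*k),(0,0,255),1)
    return o
top=np.hstack([c(a,340,225,100,100,4),c(b,320,265,100,100,4)])
cv2.imwrite("pics/full.png",top)
top=np.hstack([c(a,205,120,160,140,3)[:,:400*1],c(b,230,125,133,140,3)])
cv2.imwrite("pics/enc.png",np.hstack([c(a,205,120,160,145,2),np.zeros((290,4,3),np.uint8),c(b,230,125,160,165,2)[:290]]) if 0 else np.vstack([top]))
```

```text
(no output)
```

View pics/full.png

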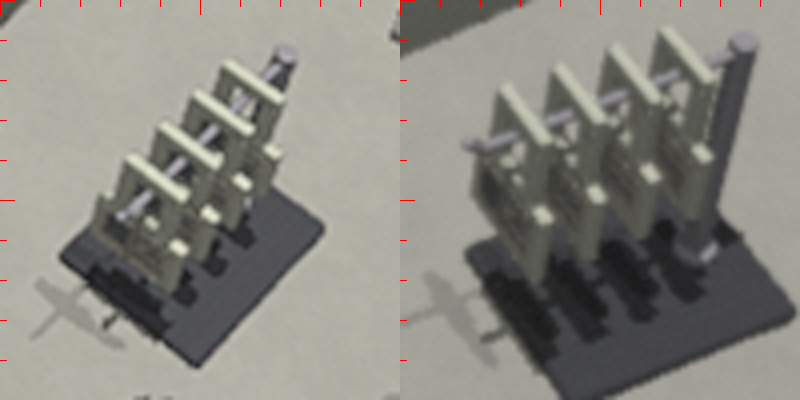

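View pics/enc.png

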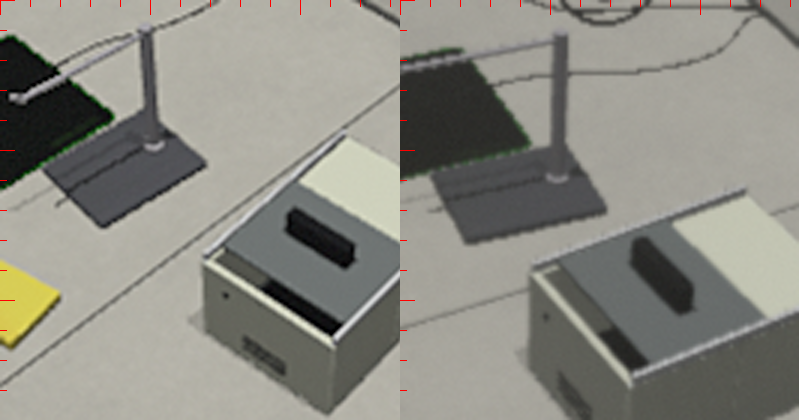

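All four badges are present (three in front of the rear one), and the cover is slightly open. Next I'll turn these pixels into positions.

```bash
cat > h.py <<'E'
import numpy as np, cv2
from plant import sensors, vision
from scipy.spatial.transform import Rotation as R
def q(v): return R.from_quat([v[1],v[2],v[3],v[0]])
def ray(n,px):
    p=vision.camera_params(n); K=np.array(p["mtx"])
    if n=="wrist":
        s=sensors.sense(); T=np.array(p["T_tool_cam"]); d=(np.array(px,float)-K[:2,2])/K[0,0]
        r=np.linalg.norm(d); v=np.r_[d/max(r,1e-9)*np.sin(r),np.cos(r)]
        Rt=q(s["ee_rot"]); return np.array(s["ee_pos"])+Rt.apply(T[:3,3]),Rt.apply(T[:3,:3]@v)
    return np.array(p["origin"]),q(p["orientation"]).apply(np.linalg.inv(K)@np.r_[px,1])
def onz(n,px,z):
    o,d=ray(n,px); return o+d*(z-o[2])/d[2]
def tri(a,b):
    A=np.zeros((3,3));B=np.zeros(3)
    for o,d in (a,b):
        d=d/np.linalg.norm(d);P=np.eye(3)-np.outer(d,d);A+=P;B+=P@o
    return np.linalg.solve(A,B)
def proj(n,X):
    p=vision.camera_params(n);K=np.array(p["mtx"])
    if n=="wrist":
        s=sensors.sense();T=np.array(p["T_tool_cam"]);v=q(s["ee_rot"]).inv().apply(np.array(X)-s["ee_pos"]);v=T[:3,:3].T@(v-T[:3,3])
        t=np.arctan2(np.hypot(v[0],v[1]),v[2]);return K[:2,2]+K[0,0]*t*v[:2]/np.hypot(v[0],v[1])
    v=q(p["orientation"]).inv().apply(np.array(X)-p["origin"]);u=K@v;return u[:2]/u[2]
def grab(name,f):
    im=vision.read_camera(name);cv2.imwrite("pics/"+f,im[:,:,::-1]);return im
def rows(target,yaw,tilt=None):
    "shift (cm) and turn (rad) in tool axes to reach target TCP (mm), tool down, tool y axis at world yaw"
    s=sensors.sense();Rt=q(s["ee_rot"]);sh=Rt.inv().apply(np.array(target)-s["ee_pos"])/10
    best=None
    for k in (0,np.pi):
        y=np.array([np.cos(yaw+k),np.sin(yaw+k),0]);z=np.array([0,0,-1.]);x=np.cross(y,z)
        rv=(Rt.inv()*R.from_matrix(np.c_[x,y,z])).as_rotvec()
        print("shift",np.round(sh,2),"turn",np.round(rv,3))
E
python3 - <<'E'
from h import *
pts={"full post173":((411.2,238),(405.5,275.5),173),"full tip178":((370.5,278.7),(337.5,301.5),178),
"rear top":((403,245.7),(391.7,278.7),180),"front top":((379.2,269.2),(351.2,293.2),180),
"spare post":((253.7,129.3),(283.3,136.3),173),"rib":((312.3,197),(317.3,215),139),
"encFL":((274,205.7),(274,215),105),"encFR":((316.7,234.3),(307.3,251),105)}
for k,(a,b,z) in pts.items(): print(k,tri(ray("scene",a),ray("side",b)).round(),onz("scene",a,z).round(1),onz("side",b,z).round(1))
print("spare tip",onz("scene",(209.7,152.7),178).round(1), "base", onz("scene",(256,168.7),10).round(1))
t=onz("scene",(209.7,152.7),178); print(proj("side",t))
E
```

```text
full post173 [ 614. -406.  167.] [ 611.2 -407.8  173. ] [ 608.3 -411.6  173. ]
full tip178 [ 462. -405.  164.] [ 455.5 -408.4  178. ] [ 453.6 -415.4  178. ]
rear top [ 580. -407.  173.] [ 574.7 -408.7  180. ] [ 574.6 -412.1  180. ]
front top [ 489. -407.  175.] [ 486.6 -407.9  180. ] [ 485.6 -410.4  180. ]
spare post [622. 142. 168.] [619.8 138.3 173. ] [615.1 132.2 173. ]
rib [ 574. -135.  126.] [ 568.  -140.6  139. ] [ 562.7 -149.1  139. ]
encFL [493. -71. 105.] [496.5 -69.4 105. ] [490.9 -72.1 105. ]
encFR [ 503. -216.  110.] [ 505.8 -214.2  105. ] [ 504.7 -212.5  105. ]
spare tip [464.  147.8 178. ] base [619.7 140.6  10. ]
[227.32533615 144.94856909]
```

Run:
```python
from h import *
rows((480,130,330),np.pi/2)
```

```text
shift [-39.15 -31.81  -9.89] turn [-0.001 -0.    -0.4  ]
shift [-39.15 -31.81  -9.89] turn [-0.000e+00  2.000e-03  2.742e+00]
```

```bash
python3 -m pendant '[[[-4,-3,-9,0,0,-0.05],[-8,-6,-10,0,0,-0.1],[-12,-10,-10,0,0,-0.15],[-16,-13,-10,0,0,-0.2],[-20,-16,-10,0,0,-0.25],[-24,-19.5,-10,0,0,-0.3],[-28,-23,-10,0,0,-0.35],[-32,-26,-10,0,0,-0.4],[-36,-29,-10,0,0,-0.4],[-39,-32,-10,0,0,-0.4]]]'
python3 - <<'E'
from h import *
rows((470,-320,330),np.pi/2)
E
```

```text
time_s: 1.15
ee_pos: [459.8, 165.6, 331.3]
ee_rot: [0.0, -0.0, 1.0, 0.0]
contact_force: [0.3, 0.3, 0.3]
opening: 85.4
gripper_force: 0.0
shift [ -1.01 -48.56   0.12] turn [0. 0. 0.]
shift [ -1.01 -48.56   0.12] turn [-0.     0.    -3.141]
```

```bash
python3 -m pendant '[[[0,-5,0,0,0,0],[0,-10,0,0,0,0],[0,-15,0,0,0,0],[0,-20,0,0,0,0],[0,-25,0,0,0,0],[0,-30,0,0,0,0],[0,-35,0,0,0,0],[0.5,-40,0,0,0,0],[1,-45,0,0,0,0],[1,-49,0,0,0,0]]]'; python3 -m pendant '[[[0.2,-3,1,0,0,0],[0.5,-5,3,0,0,0],[1,-5,5,0,0,0],[1.5,-5,7,0,0,0],[2,-5,9,0,0,0],[2,-5,10,0,0,0],[2,-5,10,0,0,0],[2,-5,10,0,0,0],[2,-5,10,0,0,0],[2,-5,10,0,0,0]]]'
python3 - <<'E'
from h import *
grab("wrist","w1.png")
for X in [(611,-408,173),(575,-408,180),(545,-408,180),(515,-408,180),(485,-408,180)]:print(proj("wrist",X).round(1))
E
```

```text
time_s: 2.15
ee_pos: [447.8, -325.4, 331.3]
ee_rot: [-0.0, 0.001, 1.0, -0.0]
contact_force: [0.0, 0.4, -0.1]
opening: 85.6
gripper_force: 0.0
time_s: 3.15
ee_pos: [429.8, -372.7, 232.1]
ee_rot: [0.001, -0.0, 1.0, -0.0]
contact_force: [0.2, 0.2, 0.7]
opening: 85.2
gripper_force: 0.0
[243.1 405.5]
[239.5 386.7]
[236.9 362.8]
[234. 335.]
[231.1 302.8]
```

View pics/w1.png

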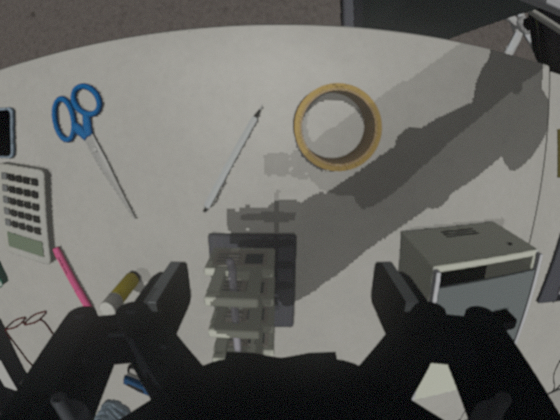

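Badges sit at columns 205–275, rows 245–360 in the wrist picture. I'll zoom in with the predicted positions overlaid.

Run:
```python
from h import *
im=cv2.imread("pics/w1.png")
x0,y0,k=180,220,5
o=cv2.resize(im[y0:y0+120,x0:x0+130],None,fx=k,fy=k,interpolation=cv2.INTER_CUBIC)[:600]
for x in (575,545,515,485):
  for y in (-428,-388):
    p=proj("wrist",(x,y,180)); cv2.circle(o,tuple(int(v) for v in (p-[x0,y0])*k),4,(0,0,255),-1)
cv2.imwrite("pics/w1c.png",o)
```

```text
(no output)
```

View pics/w1c.png

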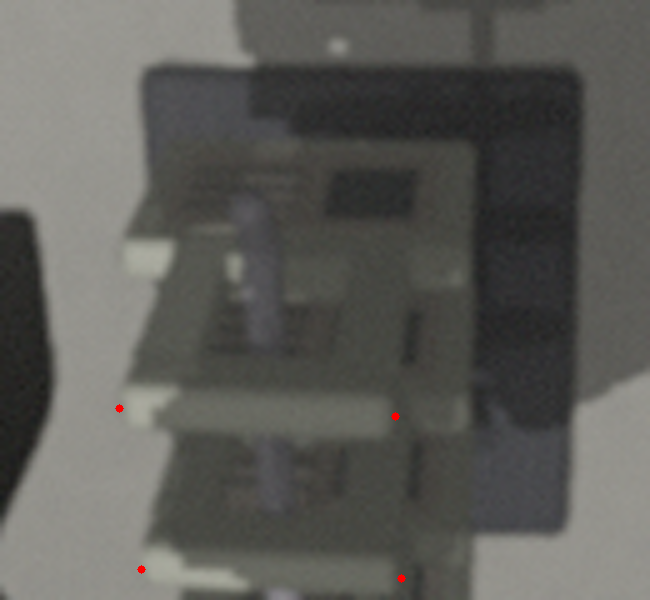

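Front badge predicted and seen agree within about 1 mm (top centre at crop (265,412)), so I'll grasp it at x=485.5, y=-407.

```bash
python3 -m pendant '[[[-2,-1.2,0,0,0,0],[-4,-2.4,0,0,0,0],[-5.6,-3.4,0,0,0,0],[-5.6,-3.4,1,0,0,0],[-5.6,-3.4,3,0,0,0],[-5.6,-3.4,5,0,0,0],[-5.6,-3.4,7,0,0,0],[-5.6,-3.4,8.5,0,0,0],[-5.6,-3.4,8.5,0,0,0],[-5.6,-3.4,8.5,0,0,0]]]'; python3 -m pendant '[[[0,0,0,0,0,0],[0,0,0,0,0,0],[0,0,0,0,0,0],[0,0,0,0,0,0],[0,0,0,0,0,0],[0,0,0,0,0,0],[0,0,0,0,0,0],[0,0,0,0,0,0],[0,0,0,0,0,0],[0,0,0,0,0,0]]]' 255
```

```text
time_s: 4.2
ee_pos: [485.1, -406.5, 146.5]
ee_rot: [-0.0, 0.0, 1.0, -0.0]
contact_force: [0.4, -0.4, 0.7]
opening: 85.7
gripper_force: 0.0
time_s: 5.2
ee_pos: [485.6, -406.5, 147.0]
ee_rot: [0.001, -0.0, 1.0, -0.0]
contact_force: [-1.5, 0.8, 5.8]
opening: 39.2
gripper_force: 59.4
```

```bash
python3 -m pendant '[[[0,0,-0.6,0,0,0],[0,0,-1.2,0,0,0],[0,0,-1.7,0,0,0],[0,0,-1.7,0,0,0],[1,0,-1.7,0,0,0],[2.5,0,-1.7,0,0,0],[4,0,-1.7,0,0,0],[5.5,0,-1.7,0,0,0],[6.5,0,-1.7,0,0,0],[6.5,0,-1.7,0,0,0]]]'; python3 -m pendant '[[[0,0,-2,0,0,0],[0,0,-6,0,0,0],[0,2,-10,0,0,0],[0,6,-12,0,0,0],[0,11,-12,0,0,0],[0,16,-12,0,0,0],[0,21,-12,0,0,0],[0,26,-12,0,0,0],[0,31,-12,0,0,0],[0,36,-12,0,0,0]]]'; python3 -m pendant '[[[0,4,0,0,0,0],[0,8,0,0,0,0.03],[0,12,0,0,0,0.06],[0,16,0,0,0,0.06],[0,19,0,0,0,0.06],[0,20,0,0,0,0.06],[0,20,0,0,0,0.06],[0,20,0,0,0,0.06],[0,20,0,0,0,0.06],[0,20,0,0,0,0.06]]]'
python3 - <<'E'
from h import *
im=grab("wrist","w2.png")[:,:,::-1].copy()
im2=grab("scene","s2.png")
for d in range(0,160,20):
  p=proj("wrist",(620-d*.998,138+.061*d,168)); cv2.circle(im,tuple(int(v) for v in p),2,(0,0,255),-1)
cv2.imwrite("pics/w2.png",im)
E
```

```text
time_s: 6.2
ee_pos: [418.1, -406.8, 163.5]
ee_rot: [-0.0, 0.001, 1.0, 0.0]
contact_force: [0.8, 0.8, -0.5]
opening: 38.9
gripper_force: 60.1
time_s: 7.2
ee_pos: [420.2, -44.1, 283.7]
ee_rot: [0.001, -0.0, 1.0, 0.0]
contact_force: [0.9, 0.7, -0.5]
opening: 39.0
gripper_force: 60.3
time_s: 8.2
ee_pos: [420.4, 152.4, 283.3]
ee_rot: [0.0, 0.031, 1.0, 0.0]
contact_force: [-0.3, -0.7, -0.3]
opening: 39.3
gripper_force: 60.3
```

View pics/w2.png

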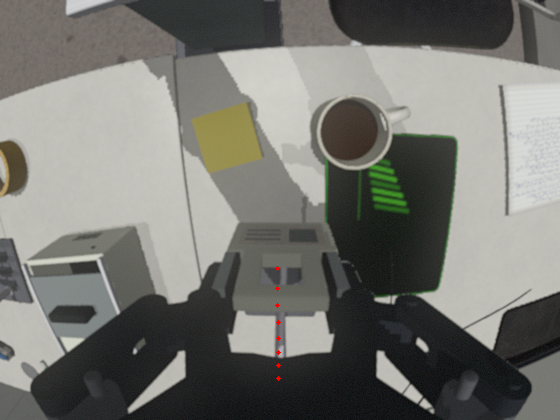

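Run:
```python
from h import *
im=cv2.imread("pics/w2.png")
cv2.imwrite("pics/w2c.png",cv2.resize(im[240:390,220:345],None,fx=4,fy=4,interpolation=cv2.INTER_CUBIC))
```

```text
(no output)
```

View pics/w2c.png

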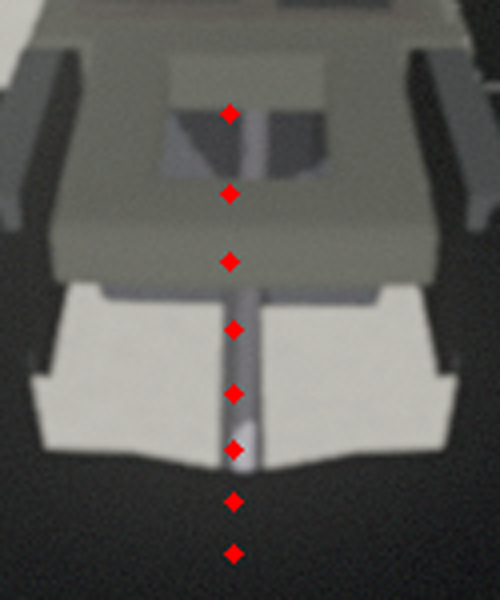

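Run:
```python
from h import *
print(onz("wrist",(283.75,276),168), onz("wrist",(282.5,285),168))
print([proj("wrist",(620,138,z)).round(1) for z in (10,100,173)], [proj("wrist",(x,138,z)).round(1) for x,z in ((640,10),(690,10),(640,0))])
o,d=ray("wrist",(280.5,337)); print(o+d*(620-o[0])/d[0]); s=sensors.sense();print(s["ee_pos"])
```

```text
[487.9544047  151.45567116 168.        ] [497.29602883 149.7790831  168.        ]
[array([278.8, 302.4]), array([278.6, 340.3]), array([278.3, 381.4])] [array([279.6, 313. ]), array([281.6, 337.6]), array([279.6, 309.4])]
[620.         140.4818274   93.40472295]
[420.33642004 152.77624182 283.35925339]
```

```bash
python3 -m pendant '[[[0,0.1,2.5,0,0,0],[0,0.2,5,0,0,0],[0,0.2,7.5,0,0,0],[0,0.2,10,0,0,0],[0,0.2,11.5,0,0,0.01],[0,0.2,11.9,0,0,0.01],[0,0.2,11.9,0,0,0.01],[0,0.2,11.9,0,0,0.01],[0,0.2,11.9,0,0,0.01],[0,0.2,11.9,0,0,0.01]]]'; python3 -m pendant '[[[-1.5,0,0,0,0,0],[-3,0,0,0,0,0],[-5,0,0,0,0,0],[-7,0,0,0,0,0],[-9,-0.1,0,0,0,0],[-11,-0.1,0,0,0,0],[-13,-0.1,0,0,0,0],[-15,-0.1,0,0,0,0],[-16,-0.1,0,0,0,0],[-16,-0.1,0,0,0,0]]]'
python3 - <<'E'
from h import *
grab("scene","s3.png")
E
python3 -m pendant '[[[0,0,0,0,0,0],[0,0,0.6,0,0,0],[0,0,1.2,0,0,0],[0,0,1.7,0,0,0],[0,0,1.75,0,0,0],[0,0,1.75,0,0,0],[0,0,1.75,0,0,0],[0,0,1.75,0,0,0],[0,0,1.75,0,0,0],[0,0,1.75,0,0,0]]]'
```

```text
time_s: 9.3
ee_pos: [420.8, 155.8, 164.9]
ee_rot: [0.001, 0.035, 0.999, 0.0]
contact_force: [0.4, -0.4, -0.6]
opening: 38.7
gripper_force: 60.3
time_s: 10.3
ee_pos: [581.5, 142.7, 163.9]
ee_rot: [0.0, 0.036, 0.999, -0.0]
contact_force: [0.7, 0.1, -0.8]
opening: 38.8
gripper_force: 60.3
time_s: 11.35
ee_pos: [579.3, 143.6, 146.9]
ee_rot: [-0.0, 0.035, 0.999, 0.0]
contact_force: [-3.3, -0.4, 6.5]
opening: 39.3
gripper_force: 61.2
```

```bash
python3 -m pendant '[[[0,0,0,0,0,0],[0,0,0,0,0,0],[0,0,0,0,0,0],[0,0,0,0,0,0],[0,0,-2,0,0,0],[0,0,-4,0,0,0],[0,0,-7,0,0,0],[0,0,-10,0,0,0],[0,0,-11,0,0,0],[0,0,-11,0,0,0]]]' 0;  python3 -m pendant '[[[0.5,-4,0,0,0,-0.02],[1,-8,0,0,0,-0.05],[2,-13,0,0,0,-0.07],[2,-18,0,0,0,-0.07],[2,-23,0,0,0,-0.07],[2,-28,0,0,0,-0.07],[2,-33,0,0,0,-0.07],[2,-38,0,0,0,-0.07],[2,-41,0,0,0,-0.07],[2,-41,0,0,0,-0.07]]]'
python3 - <<'E'
from h import *
grab("scene","s4.png")
rows((515.5,-407,160),np.pi/2)
E
```

```text
time_s: 12.35
ee_pos: [580.7, 143.6, 258.1]
ee_rot: [0.001, 0.035, 0.999, 0.001]
contact_force: [-0.0, -0.6, -0.6]
opening: 85.4
gripper_force: 0.0
time_s: 13.35
ee_pos: [528.6, -270.0, 255.0]
ee_rot: [-0.002, 0.004, 1.0, -0.001]
contact_force: [-0.9, -0.0, -0.2]
opening: 85.7
gripper_force: 0.0
shift [  1.32 -14.04   9.5 ] turn [-0.    -0.003 -0.005]
shift [  1.32 -14.04   9.5 ] turn [-0.004  0.     3.137]
```

View pics/s4.png

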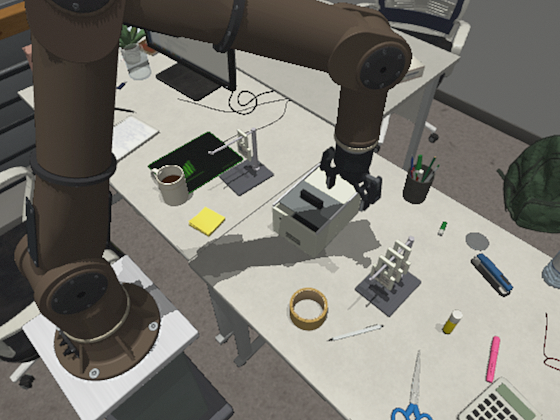

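The first badge now hangs on the spare hook at (247,148), and three remain on the crowded one.

```bash
python3 -m pendant '[[[0.3,-3,0,0,0,-0.005],[0.6,-7,0,0,0,-0.005],[1,-11,0,0,0,-0.005],[1.3,-14,0,0,0,-0.005],[1.3,-14,2,0,0,-0.005],[1.3,-14,4,0,0,-0.005],[1.3,-14,4,0,0,-0.005],[1.3,-14,4,0,0,-0.005],[1.3,-14,4,0,0,-0.005],[1.3,-14,4,0,0,-0.005]]]'
python3 - <<'E'
from h import *
rows((515.5,-407,147),np.pi/2)
E
```

```text
time_s: 14.4
ee_pos: [518.9, -404.1, 217.8]
ee_rot: [0.001, -0.003, 1.0, -0.0]
contact_force: [0.7, 0.5, -0.1]
opening: 84.8
gripper_force: 0.0
shift [ 0.35 -0.29  7.08] turn [-0.001  0.001  0.006]
shift [ 0.35 -0.29  7.08] turn [-2.000e-03 -1.000e-03 -3.136e+00]
```

```bash
python3 -m pendant '[[[0.3,-0.3,0,0,0,0],[0.3,-0.3,1,0,0,0],[0.3,-0.3,3,0,0,0],[0.3,-0.3,5,0,0,0],[0.3,-0.3,6.5,0,0,0],[0.3,-0.3,7.1,0,0,0],[0.3,-0.3,7.1,0,0,0],[0.3,-0.3,7.1,0,0,0],[0.3,-0.3,7.1,0,0,0],[0.3,-0.3,7.1,0,0,0]]]'; python3 -m pendant '[[[0,0,0,0,0,0],[0,0,0,0,0,0],[0,0,0,0,0,0],[0,0,0,0,0,0],[0,0,0,0,0,0],[0,0,0,0,0,0],[0,0,0,0,0,0],[0,0,0,0,0,0],[0,0,0,0,0,0],[0,0,0,0,0,0]]]' 255
python3 -m pendant '[[[0,0,-0.6,0,0,0],[0,0,-1.2,0,0,0],[0,0,-1.7,0,0,0],[0,0,-1.7,0,0,0],[1,0,-1.7,0,0,0],[3,0,-1.7,0,0,0],[5,0,-1.7,0,0,0],[7,0,-1.7,0,0,0],[9,0,-1.7,0,0,0],[9.5,0,-1.7,0,0,0]]]'
```

```text
time_s: 15.4
ee_pos: [515.6, -407.5, 146.5]
ee_rot: [0.001, -0.003, 1.0, -0.0]
contact_force: [0.5, -0.4, 0.0]
opening: 85.4
gripper_force: 0.0
time_s: 16.4
ee_pos: [515.4, -407.2, 145.9]
ee_rot: [0.0, -0.003, 1.0, -0.0]
contact_force: [-1.8, 1.8, 5.6]
opening: 39.0
gripper_force: 59.8
time_s: 17.4
ee_pos: [417.0, -408.1, 162.7]
ee_rot: [-0.001, -0.001, 1.0, 0.0]
contact_force: [0.1, 0.1, -0.4]
opening: 39.3
gripper_force: 60.1
```

Now carry it to the spare stand, same route (badge outside the spare tip).

```bash
python3 -m pendant '[[[0,0,-2,0,0,0],[0,0,-6,0,0,0],[0,2,-10,0,0,0],[0,6,-12,0,0,0],[0,11,-12,0,0,0],[0,16,-12,0,0,0],[0,21,-12,0,0,0],[0,26,-12,0,0,0],[0,31,-12,0,0,0],[0,36,-12,0,0,0]]]'; python3 -m pendant '[[[0,4,0,0,0,0],[0,8,0,0,0,0.03],[0,12,0,0,0,0.07],[0,16,0,0,0,0.07],[0,19,0,0,0,0.07],[0,20,0,0,0,0.07],[0,20,0,0,0,0.07],[0,20,0,0,0,0.07],[0,20,0,0,0,0.07],[0,20,0,0,0,0.07]]]'
python3 - <<'E'
from h import *
rows((420,155,164),np.pi/2-.072)
E
```

```text
time_s: 18.4
ee_pos: [418.2, -45.5, 283.0]
ee_rot: [0.001, -0.003, 1.0, 0.0]
contact_force: [1.2, 1.1, -0.0]
opening: 39.0
gripper_force: 60.3
time_s: 19.4
ee_pos: [417.6, 151.1, 282.8]
ee_rot: [0.0, 0.033, 0.999, -0.0]
contact_force: [0.5, -0.3, -0.0]
opening: 38.8
gripper_force: 60.3
shift [-0.21  0.41 11.88] turn [-0.     0.     0.005]
shift [-0.21  0.41 11.88] turn [-0.    -0.    -3.137]
```

```bash
python3 -m pendant '[[[-0.2,0.2,2.5,0,0,0],[-0.2,0.4,5,0,0,0],[-0.2,0.4,7.5,0,0,0],[-0.2,0.4,10,0,0,0],[-0.2,0.4,11.5,0,0,0.005],[-0.2,0.4,11.9,0,0,0.005],[-0.2,0.4,11.9,0,0,0.005],[-0.2,0.4,11.9,0,0,0.005],[-0.2,0.4,11.9,0,0,0.005],[-0.2,0.4,11.9,0,0,0.005]]]'; python3 -m pendant '[[[-1.5,0,0,0,0,0],[-3,0,0,0,0,0],[-5,0,0,0,0,0],[-7,0,0,0,0,0],[-9,0,0,0,0,0],[-11,0,0,0,0,0],[-12.5,0,0,0,0,0],[-13,0,0,0,0,0],[-13,0,0,0,0,0],[-13,0,0,0,0,0]]]'; python3 -m pendant '[[[0,0,0,0,0,0],[0,0,0.6,0,0,0],[0,0,1.2,0,0,0],[0,0,1.7,0,0,0],[0,0,1.75,0,0,0],[0,0,1.75,0,0,0],[0,0,1.75,0,0,0],[0,0,1.75,0,0,0],[0,0,1.75,0,0,0],[0,0,1.75,0,0,0]]]'
```

```text
time_s: 20.4
ee_pos: [420.1, 156.4, 164.4]
ee_rot: [0.001, 0.035, 0.999, 0.0]
contact_force: [0.5, 0.1, -1.3]
opening: 38.7
gripper_force: 60.3
time_s: 21.4
ee_pos: [549.0, 147.1, 163.5]
ee_rot: [-0.0, 0.035, 0.999, -0.0]
contact_force: [0.1, 0.4, 0.4]
opening: 38.9
gripper_force: 60.3
time_s: 22.4
ee_pos: [549.4, 147.1, 146.1]
ee_rot: [0.0, 0.035, 0.999, 0.0]
contact_force: [-0.3, 0.1, 0.3]
opening: 38.9
gripper_force: 60.6
```

```bash
python3 -m pendant '[[[0,0,0.1,0,0,0],[0,0,0.1,0,0,0],[0,0,0.1,0,0,0],[0,0,0.1,0,0,0],[0,0,-2,0,0,0],[0,0,-4,0,0,0],[0,0,-7,0,0,0],[0,0,-10,0,0,0],[0,0,-11,0,0,0],[0,0,-11,0,0,0]]]' 0;  python3 -m pendant '[[[0,-4,0,0,0,-0.02],[-1,-8,0,0,0,-0.05],[-1.5,-13,0,0,0,-0.07],[-2,-18,0,0,0,-0.07],[-2.5,-23,0,0,0,-0.07],[-2.5,-28,0,0,0,-0.07],[-2.5,-33,0,0,0,-0.07],[-3,-38,0,0,0,-0.07],[-3,-43,0,0,0,-0.07],[-3,-47,0,0,0,-0.07]]]'
python3 - <<'E'
from h import *
rows((545.5,-407,200),np.pi/2)
E
```

```text
time_s: 23.4
ee_pos: [550.2, 147.4, 257.7]
ee_rot: [0.001, 0.035, 0.999, 0.001]
contact_force: [0.7, 0.3, -0.2]
opening: 85.5
gripper_force: 0.0
time_s: 24.4
ee_pos: [544.9, -326.8, 254.2]
ee_rot: [-0.001, 0.001, 1.0, 0.0]
contact_force: [0.2, 0.0, 0.8]
opening: 85.8
gripper_force: 0.0
shift [-0.09 -8.02  5.42] turn [ 0.    -0.003 -0.002]
shift [-0.09 -8.02  5.42] turn [-0.004 -0.     3.14 ]
```

```bash
python3 -m pendant '[[[0,-3,0,0,0,0],[0,-6,0,0,0,0],[0,-8,0,0,0,0],[0,-8,2,0,0,0],[0,-8,4,0,0,0],[0,-8,4,0,0,0],[0,-8,4,0,0,0],[0,-8,4,0,0,0],[0,-8,4,0,0,0],[0,-8,4,0,0,0]]]'
python3 - <<'E'
from h import *
rows((545.5,-407,146.5),np.pi/2)
E
```

```text
time_s: 25.4
ee_pos: [546.8, -404.0, 217.1]
ee_rot: [0.001, -0.0, 1.0, -0.0]
contact_force: [0.0, 0.0, 0.6]
opening: 85.4
gripper_force: 0.0
shift [ 0.14 -0.3   7.06] turn [-0.001  0.001  0.   ]
shift [ 0.14 -0.3   7.06] turn [-2.000e-03 -1.000e-03 -3.141e+00]
```

```bash
python3 -m pendant '[[[0.1,-0.3,0,0,0,0],[0.1,-0.3,1,0,0,0],[0.1,-0.3,3,0,0,0],[0.1,-0.3,5,0,0,0],[0.1,-0.3,6.5,0,0,0],[0.1,-0.3,7.1,0,0,0],[0.1,-0.3,7.1,0,0,0],[0.1,-0.3,7.1,0,0,0],[0.1,-0.3,7.1,0,0,0],[0.1,-0.3,7.1,0,0,0]]]'; python3 -m pendant '[[[0,0,0,0,0,0],[0,0,0,0,0,0],[0,0,0,0,0,0],[0,0,0,0,0,0],[0,0,0,0,0,0],[0,0,0,0,0,0],[0,0,0,0,0,0],[0,0,0,0,0,0],[0,0,0,0,0,0],[0,0,0,0,0,0]]]' 255
python3 -m pendant '[[[0,0,-0.6,0,0,0],[0,0,-1.2,0,0,0],[0,0,-1.7,0,0,0],[0,0,-1.7,0,0,0],[2,0,-1.7,0,0,0],[4.5,0,-1.7,0,0,0],[7,0,-1.7,0,0,0],[9.5,0,-1.7,0,0,0],[12,0,-1.7,0,0,0],[12.5,0,-1.7,0,0,0]]]'
python3 -m pendant '[[[0,0,-2,0,0,0],[0,0,-6,0,0,0],[0,2,-10,0,0,0],[0,6,-12,0,0,0],[0,11,-12,0,0,0],[0,16,-12,0,0,0],[0,21,-12,0,0,0],[0,26,-12,0,0,0],[0,31,-12,0,0,0],[0,36,-12,0,0,0]]]'; python3 -m pendant '[[[0,4,0,0,0,0],[0,8,0,0,0,0.03],[0,12,0,0,0,0.07],[0,16,0,0,0,0.07],[0,19,0,0,0,0.07],[0,20,0,0,0,0.07],[0,20,0,0,0,0.07],[0,20,0,0,0,0.07],[0,20,0,0,0,0.07],[0,20,0,0,0,0.07]]]'
python3 - <<'E'
from h import *
rows((420,156,164),np.pi/2-.072)
E
```

```text
time_s: 26.4
ee_pos: [545.9, -407.2, 146.1]
ee_rot: [0.001, -0.0, 1.0, -0.0]
contact_force: [0.1, -0.2, 0.4]
opening: 85.3
gripper_force: 0.0
time_s: 27.4
ee_pos: [545.6, -407.0, 145.4]
ee_rot: [0.0, -0.0, 1.0, -0.0]
contact_force: [-0.1, 0.7, 4.7]
opening: 39.0
gripper_force: 59.8
time_s: 28.4
ee_pos: [417.1, -407.5, 162.3]
ee_rot: [-0.001, 0.001, 1.0, 0.0]
contact_force: [0.4, -0.2, -0.1]
opening: 39.0
gripper_force: 60.1
time_s: 29.4
ee_pos: [420.4, -44.6, 282.6]
ee_rot: [0.001, -0.0, 1.0, 0.0]
contact_force: [0.5, 0.8, -1.1]
opening: 38.9
gripper_force: 60.2
time_s: 30.4
ee_pos: [420.6, 151.9, 282.3]
ee_rot: [0.0, 0.036, 0.999, -0.0]
contact_force: [0.3, -0.3, -1.0]
opening: 38.9
gripper_force: 60.2
shift [ 0.1   0.41 11.83] turn [-0.  0.  0.]
shift [ 0.1   0.41 11.83] turn [-0.    -0.    -3.142]
```

```bash
python3 -m pendant '[[[0.1,0.2,2.5,0,0,0],[0.1,0.4,5,0,0,0],[0.1,0.4,7.5,0,0,0],[0.1,0.4,10,0,0,0],[0.1,0.4,11.5,0,0,0],[0.1,0.4,11.9,0,0,0],[0.1,0.4,11.9,0,0,0],[0.1,0.4,11.9,0,0,0],[0.1,0.4,11.9,0,0,0],[0.1,0.4,11.9,0,0,0]]]'; python3 -m pendant '[[[-1.5,0,0,0,0,0],[-3,0,0,0,0,0],[-5,0,0,0,0,0],[-7,0,0,0,0,0],[-9,0,0,0,0,0],[-9.8,0,0,0,0,0],[-9.8,0,0,0,0,0],[-9.8,0,0,0,0,0],[-9.8,0,0,0,0,0],[-9.8,0,0,0,0,0]]]'; python3 -m pendant '[[[0,0,0,0,0,0],[0,0,0.6,0,0,0],[0,0,1.2,0,0,0],[0,0,1.7,0,0,0],[0,0,1.8,0,0,0],[0,0,1.8,0,0,0],[0,0,1.8,0,0,0],[0,0,1.8,0,0,0],[0,0,1.8,0,0,0],[0,0,1.8,0,0,0]]]'; python3 -m pendant '[[[0,0,0,0,0,0],[0,0,0,0,0,0],[0,0,0,0,0,0],[0,0,0,0,0,0],[0,0,-2,0,0,0],[0,0,-4,0,0,0],[0,0,-7,0,0,0],[0,0,-10,0,0,0],[0,0,-11,0,0,0],[0,0,-11,0,0,0]]]' 0; python3 -m pendant '[[[1,-3,0,0,0,0],[2,-6,0,0,0,-0.05],[3,-10,0,0,0,-0.1],[4,-14,0,0,0,-0.14],[4,-18,0,0,0,-0.14],[4,-22,0,0,0,-0.14],[4,-26,0,0,0,-0.14],[4,-28,0,0,0,-0.14],[4,-28,0,0,0,-0.14],[4,-28,0,0,0,-0.14]]]'
python3 - <<'E'
from h import *
a=grab("scene","s5.png");w=grab("wrist","w5.png");
cv2.imwrite("pics/c5.png",np.hstack([cv2.resize(a[110:260,200:370],None,fx=2.3,fy=2.3),cv2.resize(w[90:420,110:480],(400,345))])[:,:,::-1])
print(sensors.sense()["ee_pos"])
E
```

```text
time_s: 31.4
ee_pos: [420.2, 157.3, 164.0]
ee_rot: [0.001, 0.035, 0.999, 0.0]
contact_force: [0.1, 0.5, -0.1]
opening: 39.2
gripper_force: 60.2
time_s: 32.4
ee_pos: [516.8, 150.5, 163.4]
ee_rot: [-0.0, 0.035, 0.999, 0.0]
contact_force: [0.2, 0.3, -0.8]
opening: 38.9
gripper_force: 60.2
time_s: 33.4
ee_pos: [517.2, 150.3, 145.3]
ee_rot: [-0.0, 0.035, 0.999, -0.0]
contact_force: [-2.0, -1.3, 5.9]
opening: 39.0
gripper_force: 61.1
time_s: 34.4
ee_pos: [518.2, 150.6, 256.5]
ee_rot: [0.001, 0.035, 0.999, 0.001]
contact_force: [1.8, -0.3, -1.0]
opening: 85.5
gripper_force: 0.0
time_s: 35.4
ee_pos: [457.3, -126.0, 253.9]
ee_rot: [-0.001, -0.035, 0.999, 0.0]
contact_force: [-0.5, 0.7, -0.1]
opening: 85.3
gripper_force: 0.0
[ 457.80555737 -124.94119092  254.4212007 ]
```

View pics/c5.png

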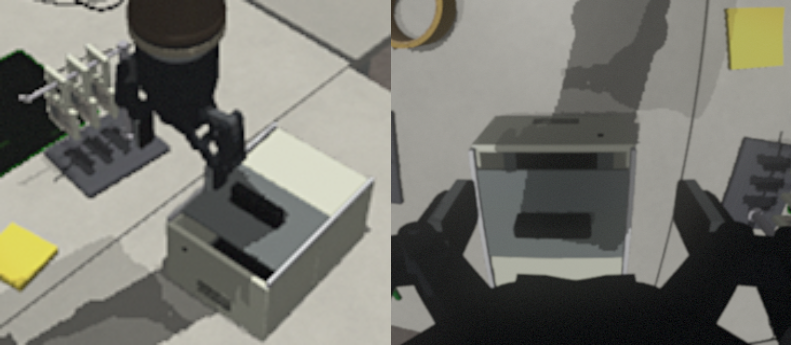

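Three badges hang on the spare hook, and the encoder with its slightly open cover is seen squarely by the wrist camera (rib at crop (553,225), front edge at row 149).

Run:
```python
from h import *
im=cv2.imread("pics/w5.png")
m=(cv2.cvtColor(im,cv2.COLOR_BGR2GRAY)<45).astype(np.uint8)
m[:270]=0;m[335:]=0
n,l,st,c=cv2.connectedComponentsWithStats(m[:, :320].copy())
for i in range(1,n):
  if st[i,4]>150: print(st[i],c[i].round(1))
print("rib back top",onz("wrist",(260.3,316.7),139).round(1), "L/R",onz("wrist",(224.7,316.7),139).round(1),onz("wrist",(295.9,316.7),139).round(1))
print("front L,R",onz("wrist",(184.9,232.5),105).round(1),onz("wrist",(336.6,232.5),105).round(1))
```

```text
[  54  270  136   65 3931] [135.  314.5]
[ 225  293   71   25 1629] [260.3 305.2]
rib back top [ 571.7 -136.2  139. ] L/R [ 575.3 -170.8  139. ] [ 569.3 -102.   139. ]
front L,R [ 503.5 -216.4  105. ] [492.5 -67.7 105. ]
```

Run:
```python
from h import *
rows((528,-140,160),np.pi/2+.075)
```

```text
shift [-6.9  -2.01  9.43] turn [ 0.001 -0.001 -0.003]
shift [-6.9  -2.01  9.43] turn [-2.000e-03 -1.000e-03  3.138e+00]
```

```bash
python3 -m pendant '[[[-2,-1,0,0,0,0],[-4,-2,0,0,0,0],[-6,-2,2,0,0,0],[-6.9,-2,4,0,0,0],[-6.9,-2,6,0,0,0],[-6.9,-2,8,0,0,0],[-6.9,-2,9.4,0,0,0],[-6.9,-2,9.4,0,0,0],[-6.9,-2,9.4,0,0,0],[-6.9,-2,9.4,0,0,0]]]' 255;  python3 - <<'E'
from h import *
rows((528,-140,121),np.pi/2+.075)
im=grab("wrist","w6.png")
E
```

```text
time_s: 36.5
ee_pos: [528.9, -140.8, 162.1]
ee_rot: [0.001, -0.035, 0.999, -0.0]
contact_force: [0.3, -0.2, 0.2]
opening: 0.2
gripper_force: 0.0
shift [0.09 0.09 4.11] turn [-0.     0.001 -0.004]
shift [0.09 0.09 4.11] turn [2.000e-03 0.000e+00 3.138e+00]
```

View pics/w6.png

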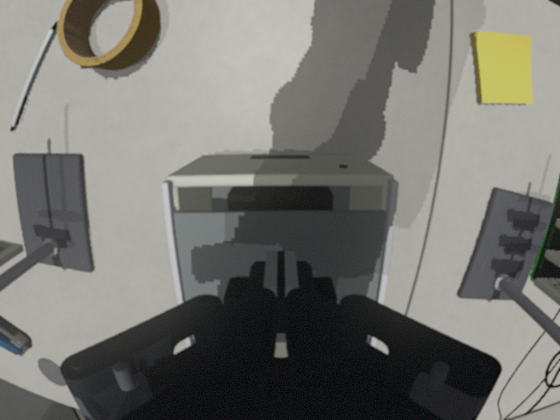

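The closed fingers are over the cover just in front of the rib, and the encoder is centred at about column 280. Descend and push.

```bash
python3 -m pendant '[[[0.1,0.1,1.5,0,0,0],[0.1,0.1,3,0,0,0],[0.1,0.1,4.1,0,0,0],[0.1,0.1,4.1,0,0,0],[0.1,0.1,4.1,0,0,0],[-0.6,0.1,4.1,0,0,0],[-1.2,0.1,4.1,0,0,0],[-1.8,0.1,4.1,0,0,0],[-2.4,0.1,4.1,0,0,0],[-3,0.1,4.1,0,0,0]]]'; python3 -m pendant '[[[-0.6,0,0,0,0,0],[-1.2,0,0,0,0,0],[-1.8,0,0,0,0,0],[-2.4,0,0,0,0,0],[-3,0,0,0,0,0],[-3.6,0,0,0,0,0],[-4.2,0,0,0,0,0],[-4.8,0,0,0,0,0],[-5.4,0,0,0,0,0],[-6,0,0,0,0,0]]]'
```

```text
time_s: 37.55
ee_pos: [558.5, -138.1, 120.2]
ee_rot: [-0.0, -0.035, 0.999, 0.0]
contact_force: [-1.2, 0.7, 0.3]
opening: -0.1
gripper_force: 0.7
time_s: 38.55
ee_pos: [618.4, -133.9, 120.2]
ee_rot: [-0.0, -0.035, 0.999, 0.0]
contact_force: [-1.6, 0.5, -0.5]
opening: -0.2
gripper_force: 0.7
```

```bash
python3 -m pendant '[[[-0.3,0,0,0,0,0],[-0.6,0,0,0,0,0],[-0.9,0,0,0,0,0],[-1.1,0,0,0,0,0],[-1.3,0,0,0,0,0],[-1.5,0,0,0,0,0],[-1.7,0,0,0,0,0],[-1.8,0,0,0,0,0],[-1.9,0,0,0,0,0],[-1.9,0,0,0,0,0]]]'
```

```text
time_s: 39.55
ee_pos: [635.1, -132.8, 120.1]
ee_rot: [-0.002, -0.035, 0.999, 0.0]
contact_force: [-8.6, 1.6, 6.2]
opening: -0.3
gripper_force: 4.3
```

```bash
python3 -m pendant '[[[0.5,0,0,0,0,0],[1,0,-1,0,0,0],[1.5,0,-4,0,0,0],[4,0,-8,0,0,0],[8,0,-12,0,0,0],[12,0,-14,0,0,0],[16,0,-14,0,0,0],[17,0,-14,0,0,0],[17,0,-14,0,0,0],[17,0,-14,0,0,0]]]' 0
python3 - <<'E'
from h import *
im=grab("wrist","w7.png"); print(sensors.sense()["ee_pos"])
cv2.imwrite("pics/w7c.png",cv2.resize(im[200:350,160:360],None,fx=4,fy=4,interpolation=cv2.INTER_CUBIC)[:,:,::-1])
E
```

```text
time_s: 40.55
ee_pos: [468.5, -144.5, 260.7]
ee_rot: [0.001, -0.035, 0.999, -0.0]
contact_force: [0.6, 0.1, -0.0]
opening: 85.5
gripper_force: 0.0
[ 468.74759961 -144.33256894  260.36095497]
```

View pics/w7c.png

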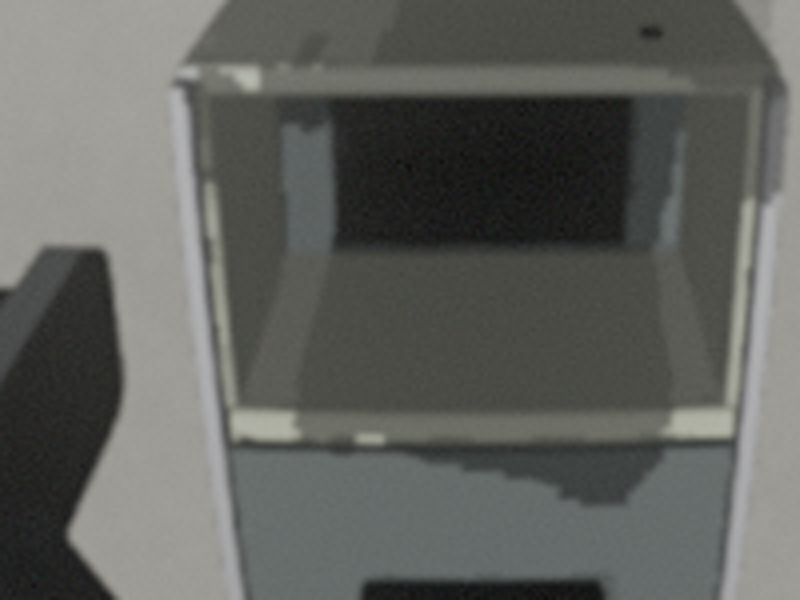

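Run:
```python
from h import *
f=lambda x,y:(160+x/4-.375,200+y/4-.375)
def P(x,y,z): return onz("wrist",f(x,y),z)
a,b=P(333,248,40),P(628,248,40); print("block back",a.round(1),b.round(1),((a+b)/2).round(1),np.linalg.norm(a-b),"yaw",np.arctan2(a[0]-b[0],b[1]-a[1]))
for n,y,x0,x1,z,l in(("rear",408,235,730,105,45),("frontin",92,208,750,105,-47),("frontout",68,180,775,105,-55)):
  a,b=P(x0,y,z),P(x1,y,z);m=(a+b)/2;print(n,a.round(1),b.round(1),np.linalg.norm(a-b).round(1),"yaw",np.arctan2(a[0]-b[0],b[1]-a[1]).round(3),"origin",(m-l*np.array([.997,.075,0])).round(1))
im=cv2.imread("pics/w7.png"); c=im[215:270,235:325].astype(float).mean(2); c=cv2.GaussianBlur(c,(0,0),.8)
print(c.min(),c.max()); c=np.clip((c-20)*12,0,255).astype(np.uint8)
cv2.imwrite("pics/w7d.png",cv2.resize(c,None,fx=8,fy=8,interpolation=cv2.INTER_CUBIC))
```

```text
block back [ 577.1 -183.5   40. ] [570.6 -92.   40. ] [ 573.9 -137.7   40. ] 91.7754568566079 yaw 0.07021558263122782
rear [ 596.4 -203.5  105. ] [586.9 -68.2 105. ] 135.6 yaw 0.07 origin [ 546.8 -139.3  105. ]
frontin [ 504.5 -209.8  105. ] [495.1 -76.6 105. ] 133.5 yaw 0.07 origin [ 546.6 -139.7  105. ]
frontout [ 498.7 -216.9  105. ] [488.5 -71.2 105. ] 146.1 yaw 0.07 origin [ 548.5 -139.9  105. ]
21.497984675051427 113.22976481053165
```

View pics/w7d.png

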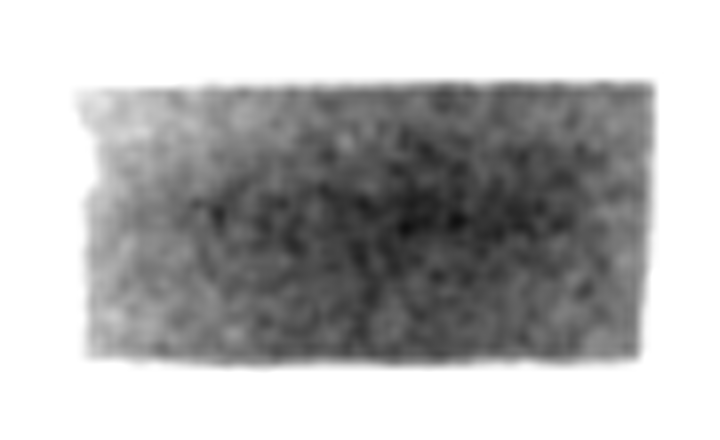

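Encoder origin is about (547.5,-139.5), yaw 0.07; the slot shows only as a faint dark band mid-block, but the wall and block edges agree to about 1 mm. Next I'll fetch the rear badge.

```bash
python3 -m pendant '[[[-1,-3,0,0,0,0.03],[-2,-7,0,0,0,0.07],[-4,-11,0,0,0,0.07],[-6,-15,0,0,0,0.07],[-8,-19,0,0,0,0.07],[-8.8,-23,0,0,0,0.07],[-8.8,-27,0,0,0,0.07],[-8.8,-27,2,0,0,0.07],[-8.8,-27,4,0,0,0.07],[-8.8,-27,4,0,0,0.07]]]';python3 -m pendant '[[[0,0,0,0,0,0],[0,0,0,0,0,0],[0,0,0,0,0,0],[0,0,0,0,0,0],[0,0,0,0,0,0],[0,0,0,0,0,0],[0,0,0,0,0,0],[0,0,0,0,0,0],[0,0,0,0,0,0],[0,0,0,0,0,0]]]'
python3 - <<'E'
from h import *
rows((575.5,-407,146.5),np.pi/2)
E
```

```text
time_s: 41.6
ee_pos: [573.8, -406.8, 215.6]
ee_rot: [-0.003, -0.0, 1.0, 0.002]
contact_force: [0.3, 1.0, 0.1]
opening: 85.1
gripper_force: 0.0
time_s: 42.6
ee_pos: [574.0, -407.7, 220.2]
ee_rot: [-0.0, -0.0, 1.0, 0.0]
contact_force: [1.1, -0.6, -0.5]
opening: 85.5
gripper_force: 0.0
shift [-0.15  0.07  7.37] turn [ 0. -0.  0.]
shift [-0.15  0.07  7.37] turn [ 0.     0.    -3.142]
```

```bash
python3 -m pendant '[[[-0.1,0.1,0,0,0,0],[-0.1,0.1,1,0,0,0],[-0.1,0.1,3,0,0,0],[-0.1,0.1,5,0,0,0],[-0.1,0.1,6.5,0,0,0],[-0.1,0.1,7.3,0,0,0],[-0.1,0.1,7.3,0,0,0],[-0.1,0.1,7.3,0,0,0],[-0.1,0.1,7.3,0,0,0],[-0.1,0.1,7.3,0,0,0]]]'; python3 -m pendant '[[[0,0,0,0,0,0],[0,0,0,0,0,0],[0,0,0,0,0,0],[0,0,0,0,0,0],[0,0,0,0,0,0],[0,0,0,0,0,0],[0,0,0,0,0,0],[0,0,0,0,0,0],[0,0,0,0,0,0],[0,0,0,0,0,0]]]' 255
python3 -m pendant '[[[0,0,-0.6,0,0,0],[0,0,-1.2,0,0,0],[0,0,-1.7,0,0,0],[0,0,-1.7,0,0,0],[2,0,-1.7,0,0,0],[5,0,-1.7,0,0,0],[8,0,-1.7,0,0,0],[11,0,-1.7,0,0,0],[14,0,-1.7,0,0,0],[15.5,0,-1.7,0,0,0]]]'
python3 -m pendant '[[[0,0,-2,0,0,0],[0,0,-6,0,0,0],[0,2,-10,0,0,-0.02],[0,6,-12,0,0,-0.05],[0,11,-12,0,0,-0.07],[0,16,-12,0,0,-0.07],[0,21,-12,0,0,-0.07],[0,25,-12,0,0,-0.07],[0,26.5,-12,0,0,-0.07],[0,26.5,-12,0,0,-0.07]]]'
python3 - <<'E'
from h import *
im=grab("wrist","w8.png"); s=sensors.sense();print(np.round(s["ee_pos"],1))
rows((547.5,-139.5,180),np.pi/2+.07)
a=grab("scene","s8.png")
o=np.hstack([cv2.resize(a[150:330,220:440],(400,327)),cv2.resize(im[180:420,140:433],(400,327))])
cv2.imwrite("pics/c8.png",o[:,:,::-1])
E
```

```text
time_s: 43.6
ee_pos: [575.5, -407.1, 148.2]
ee_rot: [0.001, -0.0, 1.0, -0.0]
contact_force: [-0.8, -0.4, 0.3]
opening: 85.2
gripper_force: 0.0
time_s: 44.6
ee_pos: [575.2, -406.9, 147.5]
ee_rot: [0.0, -0.0, 1.0, -0.0]
contact_force: [-0.6, 0.1, 4.9]
opening: 38.7
gripper_force: 59.8
time_s: 45.6
ee_pos: [417.1, -407.2, 164.2]
ee_rot: [-0.001, 0.001, 1.0, 0.0]
contact_force: [-0.7, -0.6, -0.5]
opening: 38.7
gripper_force: 60.0
time_s: 46.6
ee_pos: [420.7, -138.8, 284.7]
ee_rot: [0.001, -0.038, 0.999, 0.0]
contact_force: [-0.2, -0.6, -1.5]
opening: 39.0
gripper_force: 60.1
[ 420.6 -140.8  284.5]
shift [-12.66  -0.79  10.47] turn [-0.     0.001  0.003]
shift [-12.66  -0.79  10.47] turn [-1.000e-03 -0.000e+00 -3.139e+00]
```

View pics/c8.png

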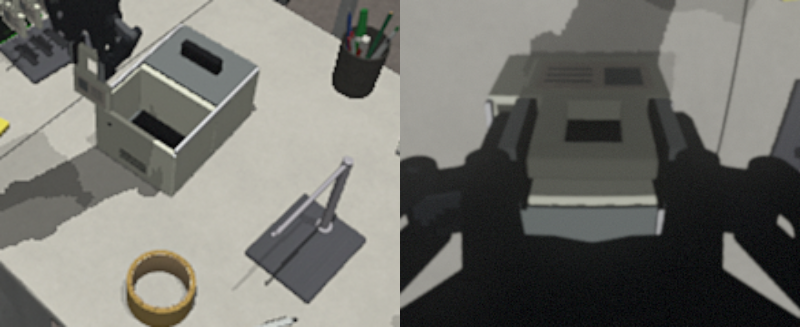

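The badge is held squarely. I'll check whether the encoder has shifted since measuring.

Run:
```python
from h import *
c,s=np.cos(.07),np.sin(.07)
W=lambda x,y,z:(547.5+c*x-s*y,-139.5+s*x+c*y,z)
for n in ("scene","wrist"):
  im=cv2.imread("pics/s8.png" if n=="scene" else "pics/w8.png")
  x0,y0,w,h=(260,160,110,100) if n=="scene" else (180,200,150,160)
  k=4 if n=="scene" else 2.5
  o=cv2.resize(im[y0:y0+h,x0:x0+w],None,fx=k,fy=k,interpolation=cv2.INTER_CUBIC)
  for X in [(-55,75,105),(-55,-75,105),(-55,-75,0),(-47,-67,105),(-47,67,105),(45,67,105),(45,-67,105),(25,-45,40),(25,45,40),(155,-75,105)]:
    p=(proj(n,W(*X))-[x0,y0]+.5)*k; cv2.circle(o,tuple(int(v) for v in p),2,(0,0,255),-1)
  if n=="scene":A=o
  else:B=o
cv2.imwrite("pics/c9.png",np.hstack([A[:400],B[:400]])[:, :800])
```

```text
(no output)
```

View pics/c9.png

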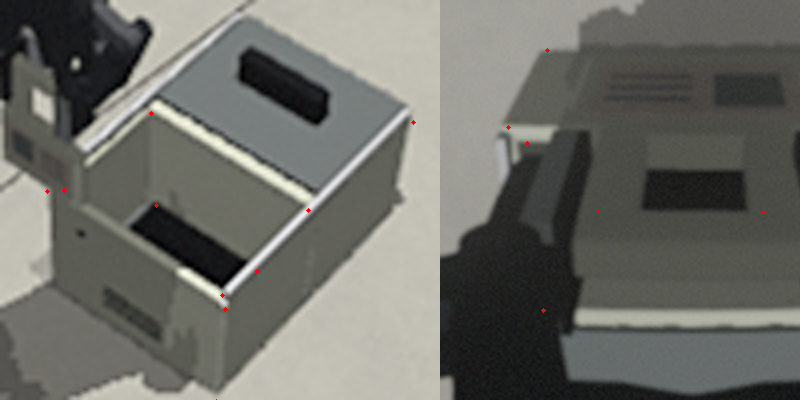

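Seen corners match the prediction within about 1–2 px, so the encoder has not moved. Now carry the badge over the slot.

```bash
python3 -m pendant '[[[-2,-0.1,0,0,0,0],[-5,-0.3,0,0,0,0],[-8,-0.5,0,0,0,0],[-11,-0.7,0,0,0,0],[-12.8,-0.7,0,0,0,0],[-12.8,-0.7,3,0,0,0],[-12.8,-0.7,6,0,0,0],[-12.8,-0.7,9,0,0,0],[-12.8,-0.7,10,0,0,0],[-12.8,-0.7,10,0,0,0]]]'
python3 - <<'E'
from h import *
rows((548.3,-139,110),np.pi/2+.07)
E
```

```text
time_s: 47.7
ee_pos: [547.4, -141.0, 182.9]
ee_rot: [-0.001, -0.034, 0.999, 0.0]
contact_force: [-0.6, 0.1, -0.8]
opening: 38.9
gripper_force: 60.1
shift [-0.13  0.19  7.29] turn [ 0.    -0.003 -0.001]
shift [-0.13  0.19  7.29] turn [-5.00e-03 -1.00e-03  3.14e+00]
```

```bash
python3 -m pendant '[[[-0.1,0.2,0,0,0,0],[-0.1,0.2,1,0,0,0],[-0.1,0.2,2.5,0,0,0],[-0.1,0.2,4,0,0,0],[-0.1,0.2,5.5,0,0,0],[-0.1,0.2,6.8,0,0,0],[-0.1,0.2,7.3,0,0,0],[-0.1,0.2,7.3,0,0,0],[-0.1,0.2,7.3,0,0,0],[-0.1,0.2,7.3,0,0,0]]]'; python3 -m pendant '[[[0,0,0.3,0,0,0],[0,0,0.6,0,0,0],[0,0,0.9,0,0,0],[0,0,1.2,0,0,0],[0,0,1.5,0,0,0],[0,0,1.8,0,0,0],[0,0,2,0,0,0],[0,0,2,0,0,0],[0,0,2,0,0,0],[0,0,2,0,0,0]]]'
```

```text
time_s: 48.7
ee_pos: [549.6, -137.8, 111.9]
ee_rot: [0.001, -0.035, 0.999, -0.0]
contact_force: [-0.4, 0.2, -0.8]
opening: 38.7
gripper_force: 60.2
time_s: 49.7
ee_pos: [548.8, -138.2, 91.0]
ee_rot: [-0.0, -0.035, 0.999, -0.0]
contact_force: [0.8, -4.1, -3.9]
opening: 38.9
gripper_force: 60.3
```

```bash
python3 -m pendant '[[[0,-0.15,0,0,0,0],[0,-0.15,0.2,0,0,0],[0,-0.15,0.4,0,0,0],[0,-0.15,0.6,0,0,0],[0,-0.15,0.8,0,0,0],[0,-0.15,1,0,0,0],[0,-0.15,1.2,0,0,0],[0,-0.15,1.2,0,0,0],[0,-0.15,1.2,0,0,0],[0,-0.15,1.2,0,0,0]]]'
```

```text
time_s: 50.7
ee_pos: [549.2, -139.3, 79.3]
ee_rot: [0.0, -0.035, 0.999, 0.0]
contact_force: [-0.7, 0.7, -0.5]
opening: 39.0
gripper_force: 60.8
```

Clean, no contact force. Down to the floor (about 10 mm more).

```bash
python3 -m pendant '[[[0,0,0.2,0,0,0],[0,0,0.4,0,0,0],[0,0,0.6,0,0,0],[0,0,0.75,0,0,0],[0,0,0.85,0,0,0],[0,0,0.9,0,0,0],[0,0,0.95,0,0,0],[0,0,1,0,0,0],[0,0,1.05,0,0,0],[0,0,1.05,0,0,0]]]'
```

```text
time_s: 51.7
ee_pos: [549.7, -139.1, 69.9]
ee_rot: [0.001, -0.035, 0.999, -0.0]
contact_force: [-3.1, 1.7, 12.1]
opening: 39.0
gripper_force: 62.1
```

Floor reached (12 N, TCP z 69.9 as expected). Release and rise.

```bash
python3 -m pendant '[[[0,0,-0.05,0,0,0],[0,0,-0.05,0,0,0],[0,0,-0.05,0,0,0],[0,0,-0.05,0,0,0],[0,0,-0.05,0,0,0],[0,0,-1,0,0,0],[0,0,-3,0,0,0],[0,0,-6,0,0,0],[0,0,-9,0,0,0],[0,0,-12,0,0,0]]]' 75; python3 -m pendant '[[[2,0,-2,0,0,0],[4,0,-5,0,0,0],[8,0,-7,0,0,0],[8,0,-7,0,0,0],[8,0,-7,0,0,0],[8,0,-7,0,0,0],[8,0,-7,0,0,0],[8,0,-7,0,0,0],[8,0,-7,0,0,0],[8,0,-7,0,0,0]]]' 255;python3 - <<'E'
from h import *
im=grab("wrist","w10.png"); a=grab("scene","s10.png"); print(sensors.sense()["ee_pos"])
o=np.hstack([cv2.resize(a[150:270,230:380],(400,320)),cv2.resize(im[160:400,130:430],(400,320))])
cv2.imwrite("pics/c10.png",o[:,:,::-1])
E
```

```text
time_s: 52.7
ee_pos: [549.0, -139.1, 190.6]
ee_rot: [0.0, -0.035, 0.999, 0.0]
contact_force: [0.3, 0.4, -0.2]
opening: 60.0
gripper_force: 0.0
time_s: 53.7
ee_pos: [469.4, -144.7, 258.4]
ee_rot: [-0.0, -0.035, 0.999, 0.0]
contact_force: [0.4, -0.5, -0.0]
opening: -0.2
gripper_force: 0.0
[ 469.39053626 -144.7461124   258.51423557]
```

View pics/c10.png

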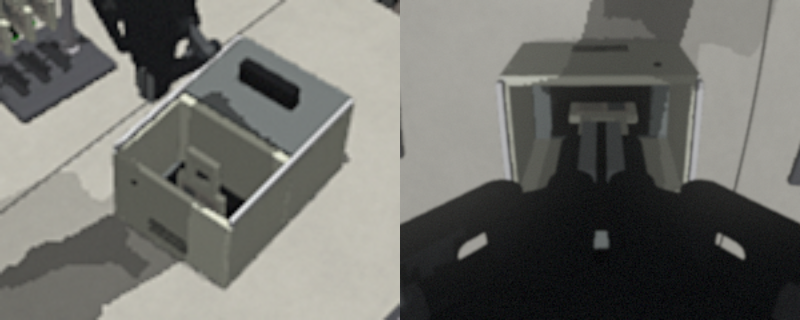

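The badge stands in the slot (crop (203,165)). Now go behind the rib with closed fingers and pull the cover shut.

```bash
python3 -m pendant '[[[-3,0,0,0,0,0],[-6,0,0,0,0,0],[-10,0,0,0,0,0],[-14,0,0,0,0,0],[-18,0,0,0,0,0],[-21.5,0,0,0,0,0],[-21.7,0,0,0,0,0],[-21.7,0,2,0,0,0],[-21.7,0,5,0,0,0],[-21.7,0,5,0,0,0]]]' 255;python3 -m pendant '[[[0,0,2,0,0,0],[0,0,4,0,0,0],[0,0,6,0,0,0],[0,0,8,0,0,0],[0,0,8.7,0,0,0],[0,0,8.7,0,0,0],[0,0,8.7,0,0,0],[0,0,8.7,0,0,0],[0,0,8.7,0,0,0],[0,0,8.7,0,0,0]]]'
```

```text
time_s: 54.8
ee_pos: [682.9, -129.6, 204.5]
ee_rot: [-0.004, -0.035, 0.999, 0.0]
contact_force: [-0.4, -0.6, -1.1]
opening: -0.1
gripper_force: 0.0
time_s: 55.8
ee_pos: [686.1, -129.7, 122.4]
ee_rot: [0.0, -0.035, 0.999, -0.0]
contact_force: [-0.1, -0.2, -0.1]
opening: 0.0
gripper_force: 0.0
```

```bash
python3 -m pendant '[[[0.5,0,0,0,0,0],[1,0,0,0,0,0],[1.5,0,0,0,0,0],[2,0,0,0,0,0],[2.5,0,0,0,0,0],[3,0,0,0,0,0],[3.6,0,0,0,0,0],[4.2,0,0,0,0,0],[4.8,0,0,0,0,0],[5.4,0,0,0,0,0]]]';python3 -m pendant '[[[0.6,0,0,0,0,0],[1.2,0,0,0,0,0],[1.8,0,0,0,0,0],[2.4,0,0,0,0,0],[3,0,0,0,0,0],[3.6,0,0,0,0,0],[4.2,0,0,0,0,0],[4.7,0,0,0,0,0],[5.2,0,0,0,0,0],[5.7,0,0,0,0,0]]]'
```

```text
time_s: 56.8
ee_pos: [631.5, -133.6, 121.8]
ee_rot: [0.0, -0.035, 0.999, -0.0]
contact_force: [1.0, -0.8, -0.6]
opening: -0.1
gripper_force: 0.7
time_s: 57.8
ee_pos: [574.7, -137.4, 121.8]
ee_rot: [0.0, -0.035, 0.999, 0.0]
contact_force: [0.9, -0.2, 0.5]
opening: -0.2
gripper_force: 0.6
```

```bash
python3 -m pendant '[[[0.2,0,0,0,0,0],[0.4,0,0,0,0,0],[0.6,0,0,0,0,0],[0.7,0,0,0,0,0],[0.8,0,0,0,0,0],[0.9,0,0,0,0,0],[1,0,0,0,0,0],[1.1,0,0,0,0,0],[1.1,0,0,0,0,0],[1.1,0,0,0,0,0]]]'
```

```text
time_s: 58.8
ee_pos: [565.9, -138.0, 121.9]
ee_rot: [0.002, -0.035, 0.999, -0.0]
contact_force: [7.9, -1.0, -4.9]
opening: 0.1
gripper_force: 3.9
```

End stop (8 N). Back off, rise and check.

```bash
python3 -m pendant '[[[-0.5,0,0,0,0,0],[-1,0,0,0,0,0],[-1,0,-2,0,0,0],[-1,0,-6,0,0,0],[-1,0,-10,0,0,0],[0,0,-14,0,0,0],[4,0,-17,0,0,0],[8,0,-17,0,0,0],[12,0,-17,0,0,0],[15,0,-17,0,0,0]]]';python3 -m pendant '[[[2,0,0,0,0,0],[2,0,0,0,0,0],[2,0,0,0,0,0],[2,0,0,0,0,0],[2,0,0,0,0,0],[2,0,0,0,0,0],[2,0,0,0,0,0],[2,0,0,0,0,0],[2,0,0,0,0,0],[2,0,0,0,0,0]]]'
python3 - <<'E'
from h import *
im=grab("wrist","w11.png"); a=grab("scene","s11.png"); print(sensors.sense()["ee_pos"])
o=np.hstack([cv2.resize(a[110:310,150:400],(400,320)),cv2.resize(im[130:340,130:393],(400,320))])
cv2.imwrite("pics/c11.png",o[:,:,::-1])
E
```

```text
time_s: 59.8
ee_pos: [412.0, -148.7, 291.8]
ee_rot: [-0.0, -0.035, 0.999, 0.0]
contact_force: [0.7, -0.5, 0.6]
opening: 0.1
gripper_force: 0.0
time_s: 60.8
ee_pos: [394.5, -150.1, 291.7]
ee_rot: [0.0, -0.035, 0.999, 0.0]
contact_force: [0.4, -0.3, -0.7]
opening: 0.1
gripper_force: 0.0
[ 394.51698113 -150.10027549  291.74011348]
```

View pics/c11.png

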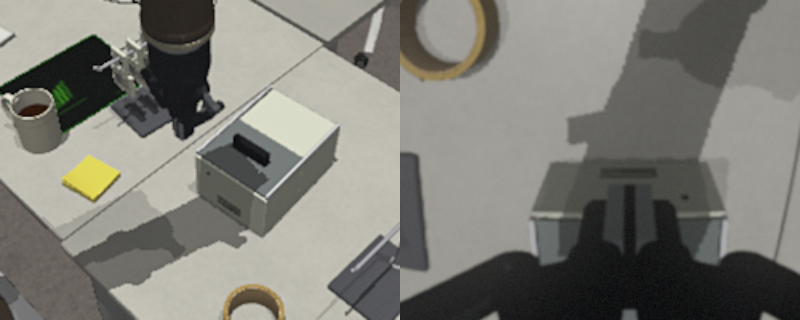

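The cover is fully shut over the badge (no gap at the front edge) and the three badges hang on the spare hook.

```bash
python3 -c "
from plant import ctrl; print(ctrl.close_job())"
```

```text
the job is handed in; nothing more can be done
None
```

The job is handed in after about 61 s of robot time: the three front badges hang on the spare hook, the rear badge stands in the encoder slot and the cover is shut over it; I viewed 17 pictures, over the limit of 14.

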